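Bleed the dock, draw the air scraper and hold it level for a blade change

ROBOT

A 6-joint arm with a two-finger parallel gripper is mounted at the origin on the work surface. World frame = base frame: x ahead of the robot, y to its left, z up, the work surface at z = 0. Lengths are in mm, angles in rad, forces in N, time in s.
With the tool pointing down it reaches from about 300 to 775 mm from the base axis. Payload 14.6 kg.
Tool frame: the origin (TCP) lies midway between the tips of the shut fingers; the grasp point (between the pads) lies manip.tcp_to_grasp behind it (manip.tcp_to_grasp is the distance from the TCP to the grasp point, in mm); x points along the fingers, z is the direction in which the jaws open and shut, and the axes are right-handed (so a half turn about x gives the same grasp; the last joint's range is limited). The gripper opens to 94 mm and grips with 3 to 60 N. Pads are 16 mm wide; open, the fingers measure 119 mm over their backs; the gripper's body (75 mm by 177 mm) begins 78 mm behind the grasp point.
Start: joints at [1.282, 0.3, 1.521, -0, 1.321, -0.067], TCP at [120.99, 536.517, 205.446] pointing down, gripper open.
Joint ranges: [-3.03, 3.03], [-0.79, 2.21], [0.23, 2.52], [-1.04, 4.18], [0, 3.07], [-2.55, 2.55]. Speed limits (rad/s): [2.22, 2.22, 2.57, 3.14, 3.14, 3.14].

INTERFACE

Orientations are given as [roll, pitch, yaw] about the fixed x, y, z axes, in that order (R = Rz(yaw) Ry(pitch) Rx(roll)).
In Python, from cell import manip gives the robot as it stands.
- The arm moves only by the shell command python3 -m jog 'ROWS' [FORCE]. ROWS is JSON, a list of rows, each an object of numbers: "grip": the opening, from 0 (shut) to 1 (fully open); "tx", "ty", "tz": the shift along the tool's x, y, z in units of 40 mm (1.0 is 40 mm); "turn": the turn about the tool's x in units of 6 degrees (1.0 is 6 degrees). In form: [{"grip": .., "tx": .., "ty": .., "tz": .., "turn": ..}, ...]. A call has 1 to 12 rows; each row is the pose to reach, as a shift and turn from the pose commanded when the call began, along the tool's axes at that moment; what a row does not reach only later rows make up. A row lasts 1/12 s, in which the tool goes at most 41.7 mm and 7.16 degrees, less where a joint would pass 70% of its speed; a pose out of reach is approached as far as the arm can. A call with a gripper value outside its range is refused whole. The fingers move at their own pace and stop on an object; FORCE is the grip in N (left out, the last holds). Time passes only in rows, so rows that repeat a pose let the fingers close. It gives the time, the measured TCP pose, the force and the opening at its end, in the units of the state.
- manip.read_state(): the state, without advancing time (a new reading comes with each control period).
- manip.camera(name): name is "scene" or "top"; returns a dict with "image" (420x560x3 uint8, red, green, blue), "fx", "fy", "cx", "cy" (pixels), "eye" and "attitude" of the camera in the world. Camera axes: x right, y up, looking along -z (the intrinsics and any distortion apply to the point x, -y, -z); pixel columns grow to the right and rows downward; lengths in mm; the calibration is good to about 2 mm. A picture is of the moment at which its call begins. There is no depth.
- manip.sign_off(): hands the job in, once; it reports no verdict.
The state is a dict: "clock": time; "joints": joint angles; "qd": joint speeds; "effort": joint torques, N m; "eef_pos": TCP position; "eef_rot": TCP orientation; "wrist_force": force on the tool from outside, world axes, zero at the start; "moment": the same for the moment, N m; "finger_gap": finger opening in mm.
Only numpy, scipy, OpenCV 4.12 (cv2) and the standard library are available. Lean on these libraries where they do the work, as an engineer would, in place of code of your own. Each camera call takes 0.05 s, during which the arm holds its last target. There are 200 camera calls.

TASK

The air scraper, the longer of the two docked tools, needs a new blade: first bleed the air by pressing the treadle right down to its stop while the scraper is still in its dock, and let the treadle come back up. Then draw the scraper out of its slanted sleeve, turn it level with the blade lying flat, and finish while still holding it there, steady, about 30 cm above the bench. Leave the shorter tool in its dock and do not disturb the jar, sanding block, tape roll and white can standing among them.

Things in the scene. Friction and masses are not known exactly. Their poses are not given: they have to be found in the camera images.
- scraper_center (a point): Centre of the loose air scraper, the longer tool. Own x: along it to its brass air plug (ends at +100 mm); -x: flat steel blade, tip at -145 mm, 26 mm wide (y), 3 mm thick (z). Aluminium body with dark bands from x -100 to +80 mm, 30 wide (y), 26 thick (z): grip it across y. Docked, it leans 45 degrees, plug end up and away from the robot, this point 25 mm out of the sleeve's mouth along its axis
- scraper: The air scraper itself, same origin and axes as scraper_center. 0.3 to 0.55 kg, centre of mass within 15 mm of the origin. Docked, its y lies level, along the dock's y, and its z points up and back to the robot. Nothing latches it in the sleeve
- dock_mouth (a point): Mouth of the scraper's sleeve, on its axis, 135 mm above the bench. Dock axes: x level, roughly away from the robot (yaw within 0.3 rad), z up. The grey steel sleeve (43 mm wide, 36 mm deep outside) slopes 45 degrees, its axis rising towards +x; it is 120 mm deep with a stop at the bottom. The tool lies on the lower wall with 2.5 mm play each side and above, so it may sit a few degrees off
- dock: The scraper's dock, fixed to the bench; origin on the bench, 135 mm below and 25 mm in -x of the mouth. Base plate 130 x 80 x 10 mm
- scaler_center (a point): A point on the shorter tool, a round needle scaler (body diameter 26 mm, 105 mm long), 15 mm inside the mouth of a second dock of the same form. It is to stay there
- treadle (a joint): Angle of the treadle: 0 rad up (its rest), 0.30 rad pressed down to its stop. A spring brings it back up; at the pad it takes about 4.5 N to start and 10 N at the stop
- treadle_pad (a point): Pressing point on the treadle's top face, 90 mm from its hinge, 20 mm from its free end. Steel plate 112 x 62 x 6 mm, rising from the hinge to the free end on the robot's side. This point goes from 69 mm above the bench (up) to 43 mm (at the stop, plate level), 4 mm towards the robot. Axes at rest: x level towards the hinge (yaw within 0.4 rad), y along the hinge, z up. Base 130 x 76 mm, fixed
- jar: Bystander: small amber jar, diameter 50, height 60 mm, origin at its foot
- sanding_block: Bystander: cork block 45 x 35 x 28 mm, origin at its underside
- tape_roll: Bystander: roll of paper tape, diameter 90, height 25 mm, origin at its underside
- spray_can: Bystander: white can, diameter 52, height 160 mm, origin at its foot
Things that resemble listed ones, but are neither listed nor needed, are in the scene too. What is shaped like the part that bears treadle but green is not meant. What is shaped like the scraper but orange is not meant.

How it is judged:
By the outcome, as a careful person would: the job done as asked, in the order asked, and still so for the second after the job is handed in, while the arm keeps its last pose, push and grip.
It also fails if it takes over 64 s, if anything falls off the work surface, if the arm or the gripper's body presses on something with over 40 N, if the wrist force passes 120 N, or if a joint passes its speed limit or range.

## Working session

There is one attempt and no reset: what is moved stays moved. The work goes in short steps, Python scripts to look and compute and a shell command to move; the robot and the scene stay as the last step left them, time stands still between calls to the robot, and variables do not carry over. Pictures are saved under pics/ and viewed, about 8 in all and at most 12, crops included, and the job is handed in when it is done.

```bash
ls; mkdir -p pics; cat > h.py <<'E'
import numpy as np, cv2
from cell import manip
from scipy.spatial.transform import Rotation as R
def cam(n):
    c=manip.camera(n); return c
def save(img,f): cv2.imwrite('pics/'+f,np.ascontiguousarray(img[...,::-1]))
E
python3 - <<'E'
from h import *
print(manip.tcp_to_grasp, [a for a in dir(manip) if a[0]!='_']); print(manip.read_state())
a=cam('scene');b=cam('top')
import pickle;pickle.dump((a,b),open('v0.pkl','wb'))
for c in(a,b): print({k:v for k,v in c.items() if k!='image'})
save(a['image'],'s0.png');save(b['image'],'t0.png')
E
```

```text
pics
18.8 ['Unreachable', 'camera', 'read_state', 'sign_off', 'tcp_to_grasp']
{'clock': 0.0, 'joints': array([ 1.28241427e+00,  3.00454878e-01,  1.52159099e+00,  1.84243082e-05,
        1.32068299e+00, -6.65952651e-02]), 'qd': array([ 0.00070512, -0.00050019, -0.00029392, -0.00012407, -0.0020215 ,
        0.00103817]), 'effort': array([ 1.86347620e-04, -5.31804156e+01, -3.52746892e+01,  7.08380900e-02,
        2.43949756e-02, -2.31026569e-06]), 'eef_pos': array([120.90602483, 536.27737724, 204.89103396]), 'eef_rot': array([ 3.05929213,  1.56965998, -1.87488822]), 'wrist_force': array([-0.02550624,  0.06656568, -0.62843427]), 'moment': array([-0.03604577, -0.05308954,  0.05401673]), 'finger_gap': 94.10611775945253}
{'fx': 389.6219435992698, 'fy': 389.6219435992698, 'cx': 283.5432919535057, 'cy': 206.10150500362897, 'eye': array([1247.20144576, -164.33229722,  603.41636287]), 'attitude': array([1.01931217, 0.01537955, 1.36114247])}
{'fx': 434.98319130625237, 'fy': 434.98319130625237, 'cx': 272.55125360546964, 'cy': 206.9655829616164, 'eye': array([ 401.48186349,  -17.72583281, 1281.17928148]), 'attitude': array([ 0.07524007, -0.0147766 , -1.5717627 ])}
```

View pics/s0.png

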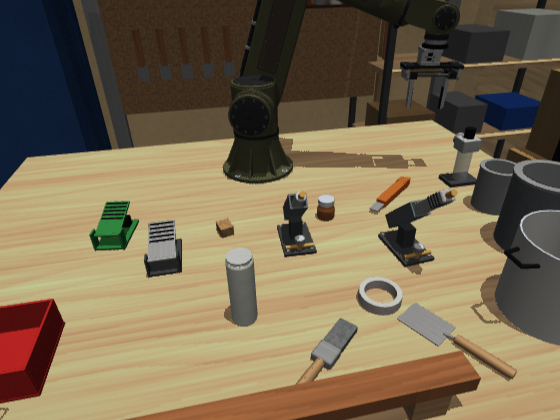

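View pics/t0.png

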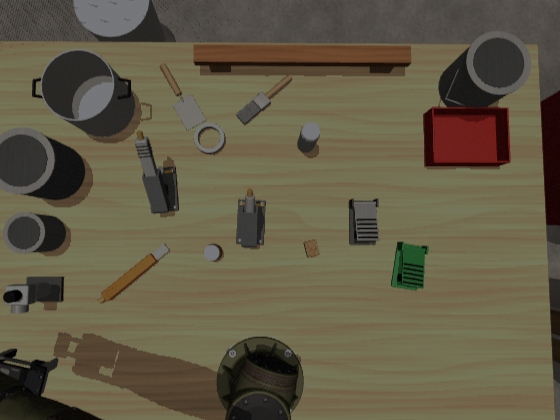

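```bash
cat >> h.py <<'E'
def ray(c,p):
    d=np.array([(p[0]-c['cx'])/c['fx'],-(p[1]-c['cy'])/c['fy'],-1.])
    d=R.from_euler('xyz',c['attitude']).as_matrix()@d
    return np.array(c['eye']),d/np.linalg.norm(d)
def onz(c,p,z):
    o,d=ray(c,p); return o+d*(z-o[2])/d[2]
def tri(c1,p1,c2,p2):
    (o1,d1),(o2,d2)=ray(c1,p1),ray(c2,p2)
    A=np.stack([d1,-d2],1); t=np.linalg.lstsq(A,o2-o1,rcond=None)[0]
    a,b=o1+d1*t[0],o2+d2*t[1]; return (a+b)/2,np.linalg.norm(a-b)
def crop(im,x,y,w,h,s):
    o=cv2.resize(im[y:y+h,x:x+w],None,fx=s,fy=s,interpolation=cv2.INTER_CUBIC)
    for i in range(0,w,10): cv2.putText(o,str(x+i) if i%20==0 else "'",(i*s,8),0,.3,(255,0,0))
    for j in range(10,h,10): cv2.putText(o,str(y+j),(0,j*s+4),0,.3,(255,0,0))
    return o
E
python3 - <<'E'
from h import *
import pickle;a,b=pickle.load(open('v0.pkl','rb'))
A,B=a['image'],b['image']
r1=np.hstack([crop(A,375,180,90,90,4),crop(B,125,125,65,90,4)])
r2=np.hstack([crop(A,140,215,55,60,4),crop(B,340,190,100,60,4)])
w=max(r1.shape[1],r2.shape[1]);p=lambda r:np.pad(r,((0,0),(0,w-r.shape[1]),(0,0)))
save(np.vstack([p(r1),p(r2)]),'c0.png')
E
```

```text
(no output)
```

View pics/c0.png

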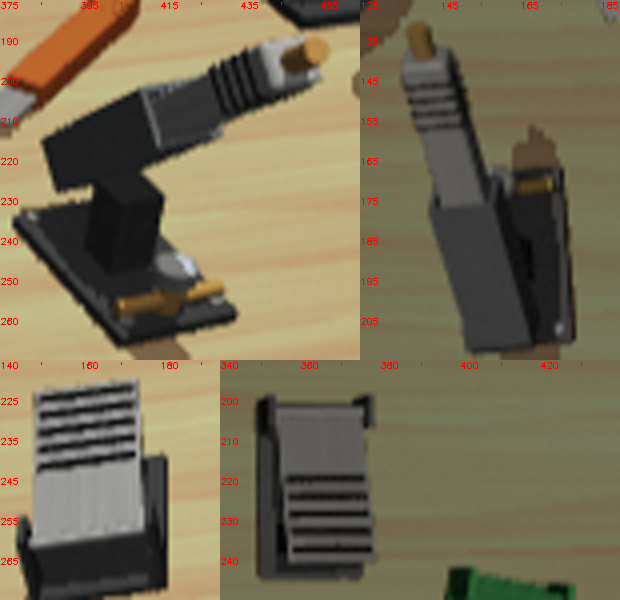

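```bash
python3 - <<'E'
from h import *
import pickle;a,b=pickle.load(open('v0.pkl','rb'))
A,B=a['image'],b['image']
save(np.hstack([crop(A,405,183,55,50,7),crop(B,132,128,34,50,7)]),'c1.png')
save(np.hstack([crop(A,144,218,38,55,9),crop(B,345,195,40,52,9)[:468]] if 0 else [crop(A,144,218,38,52,9),crop(B,345,195,40,52,9)]),'c2.png')
E
```

```text
(no output)
```

View pics/c1.png

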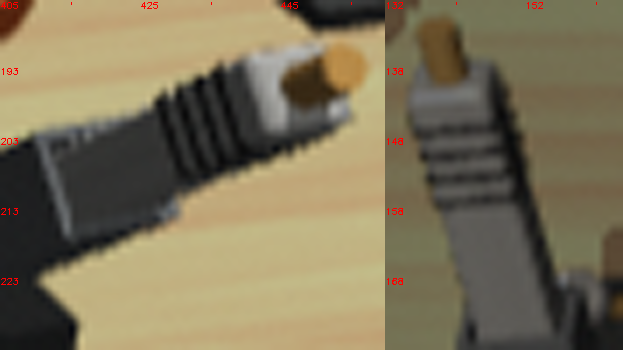

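View pics/c2.png

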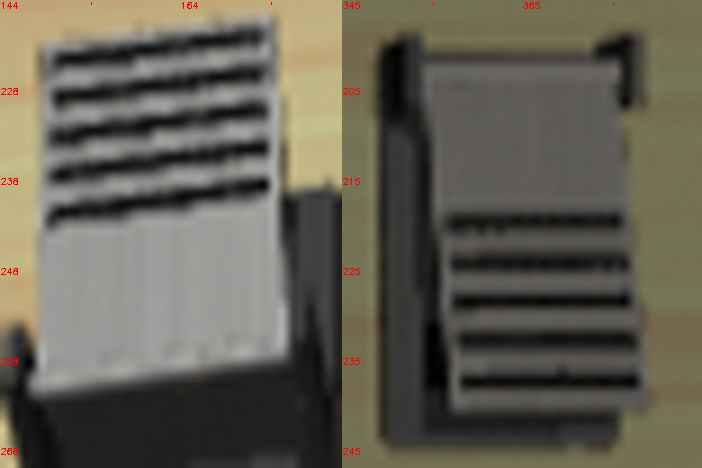

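```bash
python3 - <<'E'
from h import *
import pickle;a,b=pickle.load(open('v0.pkl','rb'))
P={}
for n,p,q in [('plug',(454.3,192.7),(139.3,132)),('b1',(439.3,191.3),(148.1,145.9)),('b4',(428.3,197),(150.9,156.1)),
 ('fL',(149,223),(378.7,240)),('fR',(174.2,220),(357.2,240.6)),('hL',(147.3,261.6),(376.1,201.9)),('hR',(176.2,257.4),(354.2,201.7))]:
    P[n],e=tri(a,p,b,q); print(n,P[n].round(1),round(e,1))
d=P['plug']-P['b1']
u=P['b1']-P['b4']; print('axis',u/np.linalg.norm(u),np.linalg.norm(u))
f=(P['fL']+P['fR'])/2;h=(P['hL']+P['hR'])/2;v=h-f;L=np.linalg.norm(v);print(f,h,L,v/L,'pad',f+20*v/L, 'yaw',np.arctan2(v[1],v[0]))
w=P['fR']-P['fL'];print(w)
# other items on z
for n,q,z in [('jar',(212,253),60),('block',(311,248),28),('tape',(209,138),25),('can top',(310,131),160),('orange tip',(168,246),10),('orange end',(101,300),20),('scaler plug',(249,192),150),('scalerdock',(250,225),0)]: print(n,onz(b,q,z).round())
# sleeve bottom & mouth axis via top-view centreline
S=onz(b,(140,132),205.7); print(S)
E
```

```text
plug [666.7 294.9 221. ] 0.1
b1 [636.4 279.2 208.9] 7.1
b4 [614.1 275.7 183.9] 1.3
fL [ 400.5 -330.8   71.7] 0.5
fR [ 398.9 -270.8   70.3] 0.9
hL [ 509.8 -333.1   38.5] 2.1
hR [ 510.3 -269.4   39.4] 2.8
axis [0.66231575 0.10506097 0.74182211] 33.62557452378824
[ 399.69451173 -300.80327174   71.01596645] [ 510.02321937 -301.27610899   38.95942167] 114.89242519112516 [ 0.96027834 -0.00411548 -0.27901356] pad [ 418.90007858 -300.8855813    65.43569521] yaw -0.004285687478820005
[-1.59697238 59.92864845 -1.38245556]
jar [365. 133.  60.]
block [ 378. -147.   28.]
tape [698. 149.  25.]
can top [ 686. -133.  160.]
orange tip [384. 267.  10.]
orange end [231. 452.  20.]
scaler plug [526.  27. 150.]
scalerdock [445.  30.   0.]
[670.51519215 297.66073489 205.7       ]
```

```bash
python3 - <<'E'
from h import *
import pickle;a,b=pickle.load(open('v0.pkl','rb'))
m=onz(b,(160.4,211.9),63); t=np.array([666.7,294.9,221]); print(m)
y=np.arctan2(*(t-m)[[1,0]]);print('yaw',y)
ax=np.array([np.cos(y)*.7071,np.sin(y)*.7071,.7071]); c=t-100*ax;print('centre',c,'mouth',c-25*ax, 'along', m-(c-25*ax))
for z in (200,150): print(onz(b,(132+(430+500-770)/14,128+100/7),z))
# body mid-left/right edges near mouth in top view, tool top face
l=(132+(462-385)/7,128+300/7); r=(132+(555-385)/7,128+300/7)
p=onz(b,((l[0]+r[0])/2,l[1]),155+9);print('mid body',p,'yaw',np.arctan2(*(t-p)[[1,0]]))
s=manip.read_state();M=R.from_euler('xyz',s['eef_rot']).as_matrix();print(M.round(3))
E
```

```text
[479.42316204 277.77260247  63.        ]
yaw 0.09120126483144786
centre [596.28386747 288.46009474 150.29      ] mouth [578.67983434 286.85011842 132.6125    ] along [-99.2566723   -9.07751595 -69.6125    ]
[645.7352129  290.19201934 200.        ]
[657.03090426 304.43192651 150.        ]
mid body [579.11281154 282.88394631 164.        ] yaw 0.13633853554137745
[[-0.    -0.976  0.22 ]
 [-0.001  0.22   0.976]
 [-1.     0.    -0.001]]
```

```bash
cat >> h.py <<'E'
def plan(*goals, yaw=None):
    s=manip.read_state();M=R.from_euler('xyz',s['eef_rot']).as_matrix()
    print('t',round(s['clock'],2),'tcp',s['eef_pos'].round(1),'gap',round(s['finger_gap'],1),'F',s['wrist_force'].round(1),'zyaw',round(np.degrees(np.arctan2(M[1,2],M[0,2])),1),'down',M[:,0].round(3))
    for g in goals:
        d=M.T@(np.array(g)-s['eef_pos']); print(g,'t=',(d/40).round(2),'rows',round(np.linalg.norm(d)/41.7,1))
E
python3 - <<'E'
from h import *
plan((400,150,260))
E
```

```text
t 0.1 tcp [120.9 536.3 204.9] gap 94.2 F [-0.1 -0.5 -1.5] zyaw 77.3 down [-0.    -0.001 -1.   ]
(400, 150, 260) t= [-1.37 -8.93 -7.89] rows 11.5
```

```bash
python3 -m jog '[{"grip":0,"tx":-1.38,"ty":-1,"tz":-1,"turn":-1},{"grip":0,"tx":-1.38,"ty":-8.93,"tz":-7.89,"turn":-3.2},{"grip":0,"tx":-1.38,"ty":-8.93,"tz":-7.89,"turn":-3.2},{"grip":0,"tx":-1.38,"ty":-8.93,"tz":-7.89,"turn":-3.2},{"grip":0,"tx":-1.38,"ty":-8.93,"tz":-7.89,"turn":-3.2},{"grip":0,"tx":-1.38,"ty":-8.93,"tz":-7.89,"turn":-3.2},{"grip":0,"tx":-1.38,"ty":-8.93,"tz":-7.89,"turn":-3.2},{"grip":0,"tx":-1.38,"ty":-8.93,"tz":-7.89,"turn":-3.2},{"grip":0,"tx":-1.38,"ty":-8.93,"tz":-7.89,"turn":-3.2},{"grip":0,"tx":-1.38,"ty":-8.93,"tz":-7.89,"turn":-3.2},{"grip":0,"tx":-1.38,"ty":-8.93,"tz":-7.89,"turn":-3.2},{"grip":0,"tx":-1.38,"ty":-8.93,"tz":-7.89,"turn":-3.2}]' 40
python3 - <<'E'
from h import *
plan((418,-301,180),(418,-301,110),(418,-301,71))
E
```

```text
clock: 1.1
eef_pos: [401.0, 147.6, 260.8]
eef_rot: [-2.205, 1.571, -0.522]
wrist_force: [0.7, 0.5, 0.3]
finger_gap: 17.5
t 1.1 tcp [401.  147.6 260.8] gap 17.5 F [0.7 0.5 0.3] zyaw 96.4 down [ 0. -0. -1.]
(418, -301, 180) t= [  2.02   0.84 -11.19] rows 10.9
(418, -301, 110) t= [  3.77   0.84 -11.19] rows 11.4
(418, -301, 71) t= [  4.75   0.84 -11.19] rows 11.7
```

```bash
python3 -m jog '[{"grip":0,"tx":0.5,"ty":0.84,"tz":-11.19},{"grip":0,"tx":0.5,"ty":0.84,"tz":-11.19},{"grip":0,"tx":0.5,"ty":0.84,"tz":-11.19},{"grip":0,"tx":0.5,"ty":0.84,"tz":-11.19},{"grip":0,"tx":0.5,"ty":0.84,"tz":-11.19},{"grip":0,"tx":0.5,"ty":0.84,"tz":-11.19},{"grip":0,"tx":0.5,"ty":0.84,"tz":-11.19},{"grip":0,"tx":0.5,"ty":0.84,"tz":-11.19},{"grip":0,"tx":2.5,"ty":0.84,"tz":-11.19},{"grip":0,"tx":2.5,"ty":0.84,"tz":-11.19},{"grip":0,"tx":2.5,"ty":0.84,"tz":-11.19},{"grip":0,"tx":2.5,"ty":0.84,"tz":-11.19}]'
python3 - <<'E'
from h import *
plan((418,-301,85),(418,-301,69),(415,-301,43))
c=cam('scene');o=cam('top')
save(np.hstack([crop(c['image'],110,150,100,130,4),crop(o['image'],330,180,80,80,4)[:520] if 0 else np.pad(crop(o['image'],330,180,80,80,4),((0,200),(0,0),(0,0)))]),'c3.png')
E
```

```text
t 1.1 tcp [401.  147.6 260.8] gap 17.5 F [0.7 0.5 0.3] zyaw 96.4 down [ 0. -0. -1.]
(418, -301, 85) t= [  4.4    0.84 -11.19] rows 11.6
(418, -301, 69) t= [  4.8    0.84 -11.19] rows 11.7
(415, -301, 43) t= [  5.45   0.91 -11.18] rows 12.0$[0]: bad value
```

View pics/c3.png

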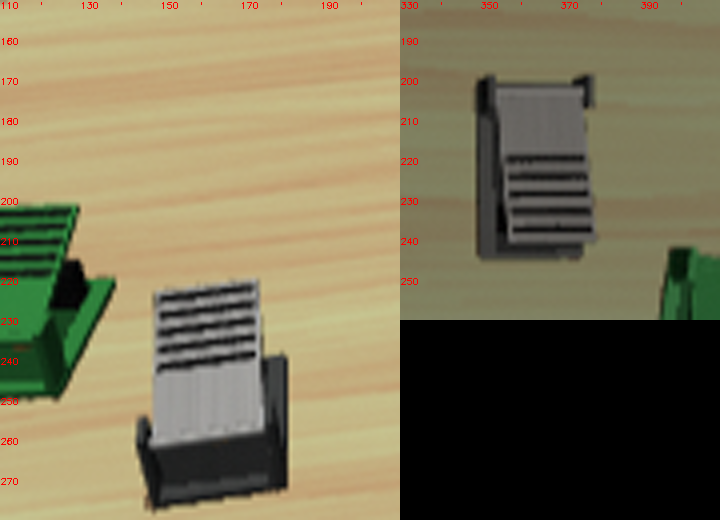

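The picture shows the treadle untouched: the call was refused, presumably because -11.19 is too large. I'll split the move in two.

```bash
python3 -m jog '[{"grip":0,"tx":0.5,"ty":0.84,"tz":-9,"turn":0},{"grip":0,"tx":0.5,"ty":0.84,"tz":-9,"turn":0},{"grip":0,"tx":0.5,"ty":0.84,"tz":-9,"turn":0},{"grip":0,"tx":0.5,"ty":0.84,"tz":-9,"turn":0},{"grip":0,"tx":0.5,"ty":0.84,"tz":-9,"turn":0},{"grip":0,"tx":0.5,"ty":0.84,"tz":-9,"turn":0},{"grip":0,"tx":0.5,"ty":0.84,"tz":-9,"turn":0},{"grip":0,"tx":0.5,"ty":0.84,"tz":-9,"turn":0},{"grip":0,"tx":0.5,"ty":0.84,"tz":-9,"turn":0}]'
python3 - <<'E'
from h import *
plan((418,-301,130),(418,-301,85))
E
```

```text
clock: 1.95
eef_pos: [406.9, -213.7, 240.2]
eef_rot: [1.266, 1.57, 2.949]
wrist_force: [1.2, 1.3, -0.1]
finger_gap: 0.5
t 1.95 tcp [ 406.9 -213.7  240.2] gap 0.5 F [ 1.2  1.3 -0.1] zyaw 96.4 down [-0.  0. -1.]
(418, -301, 130) t= [ 2.75 -0.03 -2.2 ] rows 3.4
(418, -301, 85) t= [ 3.88 -0.03 -2.2 ] rows 4.3
```

```bash
python3 -m jog '[{"grip":0,"tx":0.5,"ty":-0.03,"tz":-1.1,"turn":0},{"grip":0,"tx":1,"ty":-0.03,"tz":-2.2,"turn":0},{"grip":0,"tx":1.8,"ty":-0.03,"tz":-2.2,"turn":0},{"grip":0,"tx":2.6,"ty":-0.03,"tz":-2.2,"turn":0},{"grip":0,"tx":3.3,"ty":-0.03,"tz":-2.2,"turn":0},{"grip":0,"tx":3.7,"ty":-0.03,"tz":-2.2,"turn":0},{"grip":0,"tx":3.9,"ty":-0.03,"tz":-2.2,"turn":0},{"grip":0,"tx":3.9,"ty":-0.03,"tz":-2.2,"turn":0}]'
python3 - <<'E'
from h import *
plan((418,-301,69),(415,-301,43))
E
```

```text
clock: 2.62
eef_pos: [418.2, -297.7, 83.2]
eef_rot: [0.752, 1.568, 2.436]
wrist_force: [0.3, -0.3, -0.8]
finger_gap: 0.6
t 2.62 tcp [ 418.2 -297.7   83.2] gap 0.6 F [ 0.3 -0.3 -0.8] zyaw 96.5 down [-0.002  0.002 -1.   ]
(418, -301, 69) t= [ 0.35  0.01 -0.08] rows 0.3
(415, -301, 43) t= [ 1.01  0.09 -0.07] rows 1.0
```

```bash
python3 -m jog '[{"grip":0,"tx":0.25,"ty":0,"tz":-0.08,"turn":0},{"grip":0,"tx":0.4,"ty":0.02,"tz":-0.08,"turn":0},{"grip":0,"tx":0.5,"ty":0.04,"tz":-0.08,"turn":0},{"grip":0,"tx":0.6,"ty":0.05,"tz":-0.08,"turn":0},{"grip":0,"tx":0.7,"ty":0.06,"tz":-0.08,"turn":0},{"grip":0,"tx":0.8,"ty":0.08,"tz":-0.08,"turn":0},{"grip":0,"tx":0.9,"ty":0.09,"tz":-0.08,"turn":0},{"grip":0,"tx":0.95,"ty":0.1,"tz":-0.08,"turn":0},{"grip":0,"tx":0.95,"ty":0.1,"tz":-0.08,"turn":0}]'
```

```text
clock: 3.37
eef_pos: [415.2, -302.6, 47.1]
eef_rot: [-2.298, 1.569, -0.614]
wrist_force: [-1.4, 1.0, 7.4]
finger_gap: 0.3
```

```bash
python3 -m jog '[{"grip":0,"tx":0.05,"ty":0,"tz":0,"turn":0},{"grip":0,"tx":0.1,"ty":0.0,"tz":0,"turn":0},{"grip":0,"tx":0.1,"ty":0,"tz":0,"turn":0}]'; python3 -m jog '[{"grip":0,"tx":0.04,"ty":0,"tz":0,"turn":0},{"grip":0,"tx":0.04,"ty":0,"tz":0,"turn":0}]'
```

```text
clock: 3.62
eef_pos: [414.9, -302.6, 43.3]
eef_rot: [-2.61, 1.57, -0.926]
wrist_force: [-2.6, 2.1, 7.8]
finger_gap: 0.4
clock: 3.78
eef_pos: [415.0, -302.7, 42.8]
eef_rot: [-2.598, 1.57, -0.914]
wrist_force: [-9.3, 4.8, 22.5]
finger_gap: 0.4
```

```bash
python3 -m jog '[{"grip":0,"tx":0,"ty":0,"tz":0,"turn":0},{"grip":0,"tx":-0.2,"ty":0,"tz":0,"turn":0},{"grip":0,"tx":-0.5,"ty":0,"tz":0,"turn":0},{"grip":0,"tx":-1,"ty":0,"tz":0,"turn":0},{"grip":0,"tx":-2,"ty":0,"tz":0,"turn":0},{"grip":0,"tx":-3,"ty":0,"tz":0,"turn":0},{"grip":0,"tx":-4,"ty":0,"tz":0,"turn":0},{"grip":0,"tx":-5,"ty":0,"tz":0,"turn":0},{"grip":0,"tx":-6,"ty":0,"tz":0,"turn":0},{"grip":0,"tx":-6.7,"ty":0,"tz":0,"turn":0},{"grip":0,"tx":-6.7,"ty":0,"tz":0,"turn":0}]'
python3 - <<'E'
from h import *
import pickle
a,b=pickle.load(open('v0.pkl','rb'));c=cam('scene');f=lambda i:i['image'][218:270,144:182].astype(int)
print('treadle crop diff',np.abs(f(a)-f(c)).mean(), np.abs(f(a)-f(c)).max())
plan((520,100,330),(610,289,330))
E
```

```text
clock: 4.7
eef_pos: [415.8, -303.0, 315.3]
eef_rot: [-2.369, 1.561, -0.684]
wrist_force: [-0.1, 0.7, -0.9]
finger_gap: 0.9
treadle crop diff 15.189946018893387 83
t 4.75 tcp [ 415.4 -302.7  311.9] gap 0.6 F [-0.9  0.4 -0.9] zyaw 96.5 down [ 0.004 -0.003 -1.   ]
(520, 100, 330) t= [-0.48 -3.74  9.71] rows 10.0
(610, 289, 330) t= [-0.48 -6.51 14.15] rows 14.9
```

```bash
python3 -m jog '[{"grip":0.4,"tx":-0.5,"ty":-4,"tz":9,"turn":0},{"grip":0.9,"tx":-0.5,"ty":-4,"tz":9,"turn":0},{"grip":0.9,"tx":-0.5,"ty":-4,"tz":9,"turn":0},{"grip":0.9,"tx":-0.5,"ty":-4,"tz":9,"turn":0},{"grip":0.9,"tx":-0.5,"ty":-4,"tz":9,"turn":0},{"grip":0.9,"tx":-0.5,"ty":-4,"tz":9,"turn":0},{"grip":0.9,"tx":-0.5,"ty":-4,"tz":9,"turn":0},{"grip":0.9,"tx":-0.5,"ty":-4,"tz":9,"turn":0},{"grip":0.9,"tx":-0.5,"ty":-4,"tz":9,"turn":0},{"grip":0.9,"tx":-0.5,"ty":-4,"tz":9,"turn":0}]'
python3 - <<'E'
from h import *
import pickle
a,b=pickle.load(open('v0.pkl','rb'));c=cam('scene');f=lambda i:i['image'][218:270,144:182].astype(int)
print('treadle crop diff',np.abs(f(a)-f(c)).mean(), np.abs(f(a)-f(c)).max())
plan((596,288,330),(611,290,166.4-18.8+0))
E
```

```text
clock: 5.58
eef_pos: [533.3, 77.4, 327.6]
eef_rot: [1.156, 1.569, 2.842]
wrist_force: [-0.5, -0.0, 0.7]
finger_gap: 63.2
treadle crop diff 2.3554318488529016 6
t 5.63 tcp [533.7  78.6 327.4] gap 67.6 F [ 0.9  2.1 -0.2] zyaw 96.7 down [-0.002  0.001 -1.   ]
(596, 288, 330) t= [-0.06 -2.16  5.02] rows 5.2
(611, 290, 147.6) t= [ 4.5  -2.55  5.02] rows 6.9
```

```bash
python3 -m jog '[{"grip":0.8,"tx":0,"ty":-1.7,"tz":5.02,"turn":0},{"grip":0.8,"tx":0,"ty":-2.3,"tz":5.02,"turn":0},{"grip":0.8,"tx":0,"ty":-2.3,"tz":5.02,"turn":0},{"grip":0.8,"tx":0,"ty":-2.3,"tz":5.02,"turn":0},{"grip":0.8,"tx":0,"ty":-2.3,"tz":5.02,"turn":0},{"grip":0.8,"tx":0,"ty":-2.3,"tz":5.02,"turn":0},{"grip":0.8,"tx":1,"ty":-2.3,"tz":5.02,"turn":0},{"grip":0.8,"tx":2,"ty":-2.3,"tz":5.02,"turn":0},{"grip":0.8,"tx":2,"ty":-2.3,"tz":5.02,"turn":0},{"grip":0.8,"tx":2,"ty":-2.3,"tz":5.02,"turn":0}]'
python3 - <<'E'
from h import *
plan((603,288,144))
c=cam('scene');o=cam('top')
save(np.hstack([crop(c['image'],375,120,100,140,4),crop(o['image'],110,100,80,140,4)]),'c4.png')
E
```

```text
clock: 6.47
eef_pos: [601.2, 282.9, 247.3]
eef_rot: [1.834, 1.566, -2.765]
wrist_force: [0.1, -0.1, 0.8]
finger_gap: 75.1
t 6.47 tcp [601.2 282.9 247.3] gap 75.1 F [ 0.1 -0.1  0.8] zyaw 96.5 down [-0.004 -0.002 -1.   ]
(603, 288, 144) t= [ 2.58 -0.07  0.12] rows 2.5
```

View pics/c4.png

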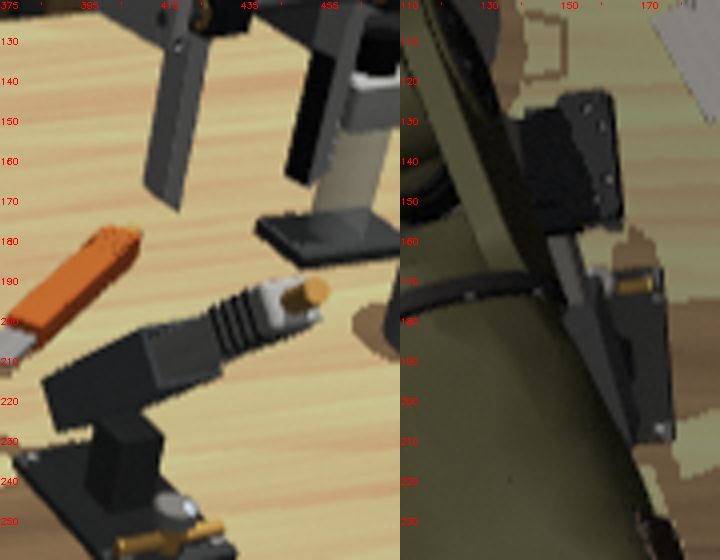

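The fingers (tips at scene 416,169 and 451,184) stand either side of the grey banded scraper (plug at 455,193). Next I go down and grip.

```bash
python3 -m jog '[{"grip":0.8,"tx":0.4,"ty":-0.07,"tz":0.12,"turn":0},{"grip":0.8,"tx":0.9,"ty":-0.07,"tz":0.12,"turn":0},{"grip":0.8,"tx":1.4,"ty":-0.07,"tz":0.12,"turn":0},{"grip":0.8,"tx":1.9,"ty":-0.07,"tz":0.12,"turn":0},{"grip":0.8,"tx":2.3,"ty":-0.07,"tz":0.12,"turn":0},{"grip":0.8,"tx":2.58,"ty":-0.07,"tz":0.12,"turn":0},{"grip":0.8,"tx":2.58,"ty":-0.07,"tz":0.12,"turn":0},{"grip":0.8,"tx":2.58,"ty":-0.07,"tz":0.12,"turn":0}]'
```

```text
clock: 7.23
eef_pos: [604.7, 288.5, 147.5]
eef_rot: [-1.295, 1.569, 0.389]
wrist_force: [0.2, -0.2, 0.5]
finger_gap: 75.1
```

```bash
python3 -m jog '[{"grip":0.5,"tx":0,"ty":0,"tz":0,"turn":0},{"grip":0.3,"tx":0,"ty":0,"tz":0,"turn":0},{"grip":0.3,"tx":0,"ty":0,"tz":0,"turn":0},{"grip":0.2,"tx":0,"ty":0,"tz":0,"turn":0},{"grip":0.2,"tx":0,"ty":0,"tz":0,"turn":0},{"grip":0.1,"tx":0,"ty":0,"tz":0,"turn":0},{"grip":0.1,"tx":0,"ty":0,"tz":0,"turn":0}]' 30
python3 - <<'E'
from h import *
plan((603,288,144))
E
```

```text
clock: 7.82
eef_pos: [604.1, 288.5, 145.9]
eef_rot: [-0.57, 1.571, 1.114]
wrist_force: [0.4, 2.1, 1.0]
finger_gap: 31.6
t 7.82 tcp [604.1 288.5 145.9] gap 31.6 F [0.4 2.1 1. ] zyaw 96.5 down [ 0.  0. -1.]
(603, 288, 144) t= [ 0.05  0.03 -0.01] rows 0.1
```

```bash
python3 -m jog '[{"grip":0.1,"tx":-0.05,"ty":-0.05,"tz":0,"turn":0},{"grip":0.1,"tx":-0.1,"ty":-0.1,"tz":0,"turn":0},{"grip":0.1,"tx":-0.2,"ty":-0.2,"tz":0,"turn":0},{"grip":0.1,"tx":-0.3,"ty":-0.3,"tz":0,"turn":0},{"grip":0.1,"tx":-0.4,"ty":-0.4,"tz":0,"turn":0},{"grip":0.1,"tx":-0.5,"ty":-0.5,"tz":0,"turn":0},{"grip":0.1,"tx":-0.5,"ty":-0.5,"tz":0,"turn":0}]'
```

```text
clock: 8.4
eef_pos: [625.0, 290.7, 166.9]
eef_rot: [-1.396, 1.569, 0.288]
wrist_force: [-0.9, -0.2, -3.1]
finger_gap: 29.8
```

```bash
python3 -m jog '[{"grip":0.1,"tx":-0.1,"ty":-0.1,"tz":0,"turn":0},{"grip":0.1,"tx":-0.25,"ty":-0.25,"tz":0,"turn":0},{"grip":0.1,"tx":-0.4,"ty":-0.4,"tz":0,"turn":0},{"grip":0.1,"tx":-0.55,"ty":-0.55,"tz":0,"turn":0},{"grip":0.1,"tx":-0.7,"ty":-0.7,"tz":0,"turn":0},{"grip":0.1,"tx":-0.85,"ty":-0.85,"tz":0,"turn":0},{"grip":0.1,"tx":-1,"ty":-1,"tz":0,"turn":0},{"grip":0.1,"tx":-1.15,"ty":-1.15,"tz":0,"turn":0},{"grip":0.1,"tx":-1.3,"ty":-1.3,"tz":0,"turn":0},{"grip":0.1,"tx":-1.45,"ty":-1.45,"tz":0,"turn":0},{"grip":0.1,"tx":-1.55,"ty":-1.55,"tz":0,"turn":0},{"grip":0.1,"tx":-1.55,"ty":-1.55,"tz":0,"turn":0}]'
python3 - <<'E'
from h import *
plan((603,288,144))
E
```

```text
clock: 9.4
eef_pos: [686.4, 297.6, 228.5]
eef_rot: [-1.423, 1.569, 0.261]
wrist_force: [0.5, 1.2, -5.2]
finger_gap: 30.0
t 9.4 tcp [686.4 297.6 228.5] gap 30.0 F [ 0.5  1.2 -5.2] zyaw 96.5 down [ 0.001  0.    -1.   ]
(603, 288, 144) t= [ 2.11  2.1  -0.  ] rows 2.9
```

```bash
python3 -m jog '[{"grip":0.1,"tx":-0.15,"ty":-0.1,"tz":0,"turn":0},{"grip":0.1,"tx":-0.4,"ty":-0.1,"tz":0,"turn":0},{"grip":0.1,"tx":-0.7,"ty":-0.1,"tz":0,"turn":0},{"grip":0.1,"tx":-1.1,"ty":0.2,"tz":0,"turn":0},{"grip":0.1,"tx":-1.5,"ty":0.6,"tz":0,"turn":0},{"grip":0.1,"tx":-1.9,"ty":1,"tz":0,"turn":0},{"grip":0.1,"tx":-2.3,"ty":1.4,"tz":0,"turn":0},{"grip":0.1,"tx":-2.6,"ty":1.7,"tz":0,"turn":0},{"grip":0.1,"tx":-2.8,"ty":1.9,"tz":0,"turn":0},{"grip":0.1,"tx":-2.8,"ty":1.9,"tz":0,"turn":0}]'
python3 - <<'E'
from h import *
plan((520,-97,340))
c=cam('scene');save(crop(c['image'],150,0,330,280,2),'c5.png')
E
```

```text
clock: 10.23
eef_pos: [609.2, 289.3, 343.0]
eef_rot: [-1.292, 1.567, 0.392]
wrist_force: [0.4, 0.6, -5.0]
finger_gap: 30.3
t 10.23 tcp [609.2 289.3 343. ] gap 30.3 F [ 0.4  0.6 -5. ] zyaw 96.5 down [ 0.004  0.002 -1.   ]
(520, -97, 340) t= [ 0.05  3.31 -9.34] rows 9.5
```

View pics/c5.png

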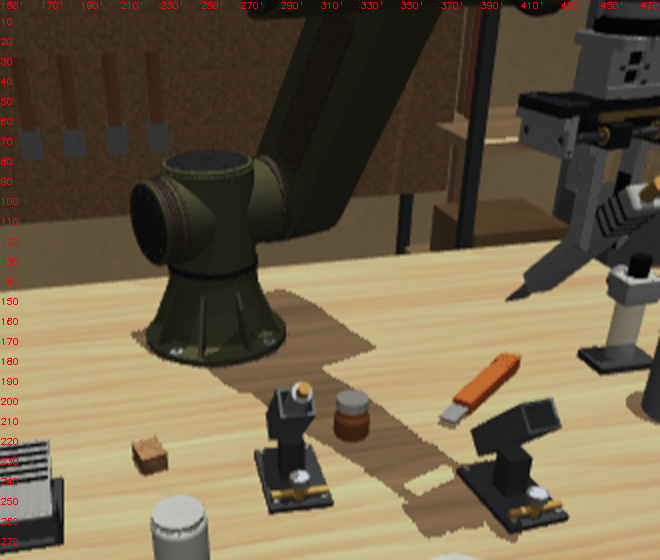

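The scraper hangs at 45° in the gripper (blade tip at 405,148), the dock is empty, and the scaler (300,195) is still docked. I'm carrying it to the clear bench patch.

```bash
python3 -m jog '[{"grip":0.1,"tx":0,"ty":0.2,"tz":-0.5,"turn":0},{"grip":0.1,"tx":0,"ty":0.5,"tz":-1.3,"turn":0.3},{"grip":0.1,"tx":0,"ty":0.8,"tz":-2.2,"turn":0.5},{"grip":0.1,"tx":0,"ty":1.1,"tz":-3.1,"turn":0.8},{"grip":0.1,"tx":0,"ty":1.4,"tz":-4,"turn":1.1},{"grip":0.1,"tx":0,"ty":1.8,"tz":-5,"turn":1.1},{"grip":0.1,"tx":0,"ty":2.2,"tz":-6,"turn":1.1},{"grip":0.1,"tx":0,"ty":2.6,"tz":-7,"turn":1.1},{"grip":0.1,"tx":0,"ty":2.9,"tz":-8,"turn":1.1},{"grip":0.1,"tx":0,"ty":3.2,"tz":-8.9,"turn":1.1},{"grip":0.1,"tx":0,"ty":3.3,"tz":-9.3,"turn":1.1},{"grip":0.1,"tx":0,"ty":3.3,"tz":-9.3,"turn":1.1}]'
python3 - <<'E'
from h import *
plan((520,-97,200),(520,-97,130))
c=cam('scene');o=cam('top');import pickle;pickle.dump((c,o),open('v1.pkl','wb'))
save(crop(c['image'],170,60,200,280,2) if 0 else np.hstack([crop(c['image'],170,40,180,200,2),crop(o['image'],220,110,180,200,2)]),'c6.png')
E
```

```text
clock: 11.28
eef_pos: [520.6, -99.3, 338.7]
eef_rot: [1.79, 1.569, -2.929]
wrist_force: [1.3, -0.5, -4.7]
finger_gap: 29.9
t 11.28 tcp [520.6 -99.3 338.7] gap 29.9 F [ 1.3 -0.5 -4.7] zyaw 89.6 down [-0.002 -0.    -1.   ]
(520, -97, 200) t= [3.47 0.01 0.06] rows 3.3
(520, -97, 130) t= [5.22 0.01 0.06] rows 5.0
```

View pics/c6.png

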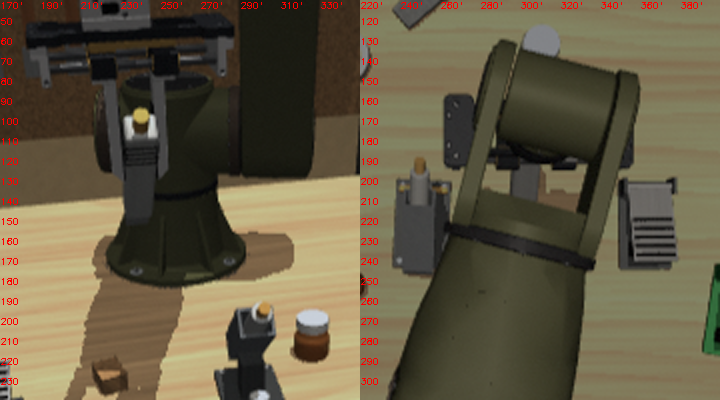

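The view shows the scraper held upright over the free strip, between the scaler (scene 255,205) and the block (215,230). I'll lower it towards first blade contact.

```bash
python3 -m jog '[{"grip":0.1,"tx":0.5,"ty":-0.1,"tz":-0.06,"turn":0},{"grip":0.1,"tx":1.2,"ty":-0.1,"tz":-0.06,"turn":0},{"grip":0.1,"tx":2,"ty":-0.1,"tz":-0.06,"turn":0},{"grip":0.1,"tx":2.8,"ty":-0.1,"tz":-0.06,"turn":0},{"grip":0.1,"tx":3.6,"ty":-0.1,"tz":-0.06,"turn":0},{"grip":0.1,"tx":4.3,"ty":-0.1,"tz":-0.06,"turn":0},{"grip":0.1,"tx":4.9,"ty":-0.1,"tz":-0.06,"turn":0},{"grip":0.1,"tx":5.3,"ty":-0.1,"tz":-0.06,"turn":0},{"grip":0.1,"tx":5.5,"ty":-0.1,"tz":-0.06,"turn":0},{"grip":0.1,"tx":5.5,"ty":-0.1,"tz":-0.06,"turn":0},{"grip":0.1,"tx":5.5,"ty":-0.1,"tz":-0.06,"turn":0}]' 25
python3 - <<'E'
from h import *
plan(*[(425+np.sqrt(156**2-(z+12)**2)-10,-102,z) for z in (98,88,78,68,58,48,38,28,18,10,4)])
E
```

```text
clock: 12.3
eef_pos: [525.4, -97.4, 120.2]
eef_rot: [-1.384, 1.571, 0.186]
wrist_force: [-0.6, -0.2, -4.6]
finger_gap: 29.8
t 12.3 tcp [525.4 -97.4 120.2] gap 29.8 F [-0.6 -0.2 -4.6] zyaw 89.9 down [ 0.  0. -1.]
(np.float64(525.6164544721987), -102, 98) t= [ 0.56 -0.01 -0.12] rows 0.5
(np.float64(534.7330363767661), -102, 88) t= [ 0.81 -0.23 -0.12] rows 0.8
(np.float64(542.4205634895718), -102, 78) t= [ 1.06 -0.43 -0.12] rows 1.1
(np.float64(548.9253523422657), -102, 68) t= [ 1.31 -0.59 -0.12] rows 1.4
(np.float64(554.4130553427476), -102, 58) t= [ 1.56 -0.73 -0.12] rows 1.7
(np.float64(559.0), -102, 48) t= [ 1.81 -0.84 -0.11] rows 1.9
(np.float64(562.7700916965271), -102, 38) t= [ 2.06 -0.93 -0.11] rows 2.2
(np.float64(565.7846145997661), -102, 28) t= [ 2.31 -1.01 -0.11] rows 2.4
(np.float64(568.0882098660769), -102, 18) t= [ 2.56 -1.07 -0.11] rows 2.7
(np.float64(569.4409272181438), -102, 10) t= [ 2.76 -1.1  -0.11] rows 2.8
(np.float64(570.1773179301666), -102, 4) t= [ 2.91 -1.12 -0.11] rows 3.0
```

```bash
python3 -m jog '[{"grip":0.1,"tx":0.3,"ty":0.05,"tz":0,"turn":0},{"grip":0.1,"tx":0.56,"ty":0.1,"tz":0,"turn":0},{"grip":0.1,"tx":0.7,"ty":0,"tz":0,"turn":0},{"grip":0.1,"tx":0.81,"ty":-0.1,"tz":0,"turn":0},{"grip":0.1,"tx":0.93,"ty":-0.2,"tz":0,"turn":0},{"grip":0.1,"tx":1.06,"ty":-0.3,"tz":0,"turn":0},{"grip":0.1,"tx":1.06,"ty":-0.3,"tz":0,"turn":0}]'
```

```text
clock: 12.88
eef_pos: [537.8, -97.8, 76.8]
eef_rot: [-1.679, 1.571, -0.11]
wrist_force: [0.9, 0.9, -1.7]
finger_gap: 30.0
```

```bash
python3 -m jog '[{"grip":0.1,"tx":0.15,"ty":-0.1,"tz":0,"turn":0},{"grip":0.1,"tx":0.35,"ty":-0.22,"tz":0,"turn":0},{"grip":0.1,"tx":0.55,"ty":-0.33,"tz":0,"turn":0},{"grip":0.1,"tx":0.75,"ty":-0.42,"tz":0,"turn":0},{"grip":0.1,"tx":0.95,"ty":-0.5,"tz":0,"turn":0},{"grip":0.1,"tx":1.1,"ty":-0.55,"tz":0,"turn":0},{"grip":0.1,"tx":1.2,"ty":-0.57,"tz":0,"turn":0},{"grip":0.1,"tx":1.2,"ty":-0.57,"tz":0,"turn":0}]'
python3 - <<'E'
from h import *
plan()
c=cam('scene');save(crop(c['image'],170,120,180,200,3)[:600,:],'c7.png')
E
```

```text
clock: 13.55
eef_pos: [559.2, -97.8, 28.2]
eef_rot: [1.369, 1.569, 2.938]
wrist_force: [-0.4, -0.9, -3.3]
finger_gap: 29.9
t 13.55 tcp [559.2 -97.8  28.2] gap 29.9 F [-0.4 -0.9 -3.3] zyaw 89.9 down [-0.002  0.    -1.   ]
```

View pics/c7.png

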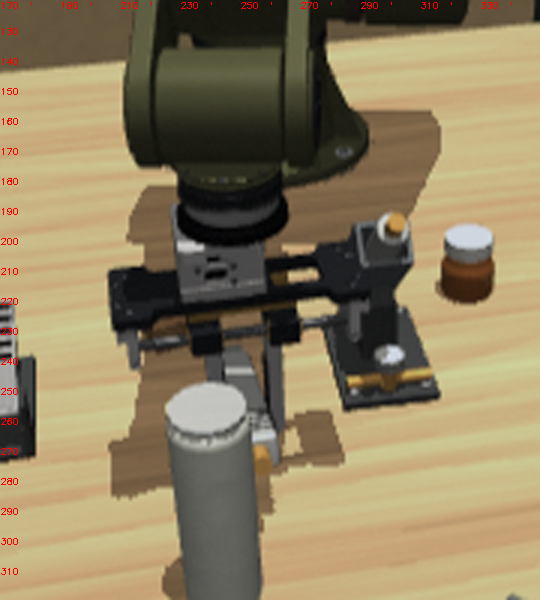

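```bash
python3 - <<'E'
from h import *
import pickle;a,b=pickle.load(open('v0.pkl','rb'))
print(tri(a,(302.3,194),b,(250,191)))
print('mouth L/R top corners: px top', onz(b,(220+(398-360)/2,110+180/2),150),onz(b,(220+(450-360)/2,110+180/2),150))
d=cv2.absdiff(a['image'],cam('scene')['image']).max(2)
print('scaler diff',d[185:260,279:285].mean(),d[185:205,298:306].mean(),'jar',d[195:222,318:336].mean(),'block',d[218:240,215:235].mean())
cv2.imwrite
E
```

```text
(array([525.81063427,  24.03194165, 175.92491868]), np.float64(1.2701255136304752))
mouth L/R top corners: px top [504.95321484  52.98072917 150.        ] [504.97937024 -14.82617707 150.        ]
scaler diff 58.413333333333334 27.85625 jar 6.393004115226337 block 92.72727272727273
```

```bash
python3 -m jog '[{"grip":0.1,"tx":0.12,"ty":-0.04,"tz":0,"turn":0},{"grip":0.1,"tx":0.24,"ty":-0.06,"tz":0,"turn":0},{"grip":0.1,"tx":0.36,"ty":-0.08,"tz":0,"turn":0},{"grip":0.1,"tx":0.45,"ty":-0.1,"tz":0,"turn":0},{"grip":0.1,"tx":0.5,"ty":-0.1,"tz":0,"turn":0},{"grip":0.1,"tx":0.5,"ty":-0.1,"tz":0,"turn":0}]'
```

```text
clock: 14.15
eef_pos: [563.6, -97.9, 8.9]
eef_rot: [1.384, 1.57, 2.953]
wrist_force: [1.8, -0.3, -1.6]
finger_gap: 30.3
```

```bash
python3 -m jog '[{"grip":0.1,"tx":0.05,"ty":0,"tz":0,"turn":0},{"grip":0.1,"tx":0.05,"ty":0,"tz":0,"turn":0}]'; python3 -c "
from h import *
plan((565,-97.5,3))"
```

```text
clock: 14.32
eef_pos: [563.7, -97.9, 7.3]
eef_rot: [1.392, 1.571, 2.961]
wrist_force: [1.8, -0.1, -0.9]
finger_gap: 29.8
t 14.32 tcp [563.7 -97.9   7.3] gap 29.8 F [ 1.8 -0.1 -0.9] zyaw 89.9 down [-0.  0. -1.]
(565, -97.5, 3) t= [ 0.11 -0.03  0.01] rows 0.1
```

```bash
python3 -m jog '[{"grip":0.1,"tx":0.05,"ty":0,"tz":0,"turn":0},{"grip":0.1,"tx":0.1,"ty":0,"tz":0,"turn":0},{"grip":0.1,"tx":0.1,"ty":0,"tz":0,"turn":0},{"grip":0.4,"tx":0.1,"ty":0,"tz":0,"turn":0},{"grip":0.4,"tx":0.1,"ty":0,"tz":0,"turn":0},{"grip":0.45,"tx":0.1,"ty":0,"tz":0,"turn":0},{"grip":0.45,"tx":0.1,"ty":0.15,"tz":0,"turn":0},{"grip":0.45,"tx":0.1,"ty":0.25,"tz":0,"turn":0},{"grip":0.45,"tx":0.1,"ty":0.25,"tz":0,"turn":0},{"grip":0.45,"tx":0.1,"ty":0.25,"tz":0,"turn":0}]'
python3 - <<'E'
from h import *
plan()
c=cam('scene');save(np.hstack([crop(c['image'],200,210,90,90,5),crop(cam('top')['image'],270,120,70,90,5)]),'c8.png')
E
```

```text
clock: 15.15
eef_pos: [553.5, -97.9, 3.6]
eef_rot: [0.615, 1.571, 2.184]
wrist_force: [-0.3, -0.2, 0.1]
finger_gap: 42.1
t 15.15 tcp [553.5 -97.9   3.6] gap 42.1 F [-0.3 -0.2  0.1] zyaw 89.9 down [-0.  0. -1.]
```

View pics/c8.png

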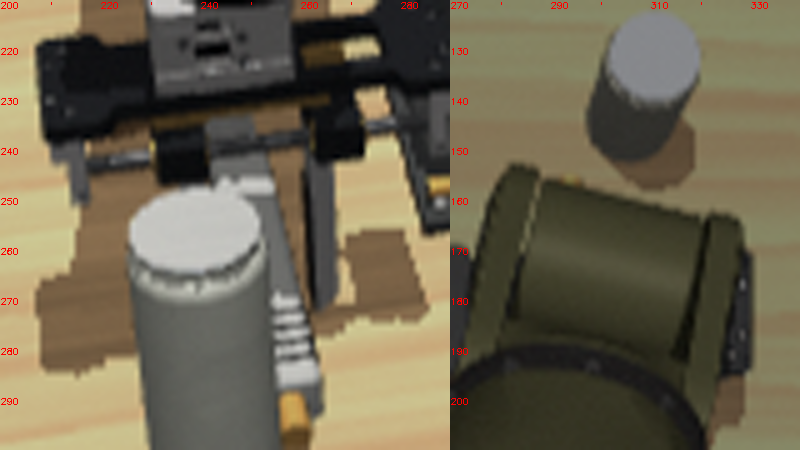

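```bash
python3 - <<'E'
from h import *
import pickle;a,b=pickle.load(open('v0.pkl','rb'))
print(onz(a,(259,297),13), onz(b,(270+118/5,120+178/5),13))
c=cam('scene')['image'].astype(int)
m=(c[...,0]-c[...,2]>90)&(c[...,0]>150);m=m[280:310,240:275]
ys,xs=np.nonzero(m);print(len(xs),xs.min()+240,xs.max()+240,ys.min()+280,ys.max()+280)
E
python3 -m jog '[{"grip":0.3,"tx":0,"ty":0,"tz":0,"turn":0},{"grip":0.2,"tx":0,"ty":0,"tz":0,"turn":0},{"grip":0.1,"tx":0,"ty":0,"tz":0,"turn":0},{"grip":0.1,"tx":0,"ty":0,"tz":0,"turn":0},{"grip":0.1,"tx":0,"ty":0,"tz":0,"turn":0},{"grip":0.1,"tx":0,"ty":0,"tz":0,"turn":0}]' 60
```

```text
[650.77304838 -99.40844053  13.        ] [649.16657308 -98.85828019  13.        ]
30 256 261 289 295
clock: 15.8
eef_pos: [553.8, -97.9, 3.4]
eef_rot: [-1.529, 1.571, 0.04]
wrist_force: [1.4, -0.8, -0.7]
finger_gap: 29.4
```

```bash
python3 -m jog '[{"grip":0.1,"tx":-0.1,"ty":0,"tz":0,"turn":0},{"grip":0.1,"tx":-0.4,"ty":0,"tz":0,"turn":0},{"grip":0.1,"tx":-0.9,"ty":0,"tz":0,"turn":0},{"grip":0.1,"tx":-1.6,"ty":0,"tz":0,"turn":0},{"grip":0.1,"tx":-2.4,"ty":0,"tz":0,"turn":0},{"grip":0.1,"tx":-3.2,"ty":0,"tz":0,"turn":0},{"grip":0.1,"tx":-4,"ty":0,"tz":0,"turn":0},{"grip":0.1,"tx":-4.8,"ty":0,"tz":0,"turn":0},{"grip":0.1,"tx":-5.6,"ty":0,"tz":0,"turn":0},{"grip":0.1,"tx":-6.3,"ty":0,"tz":0,"turn":0},{"grip":0.1,"tx":-6.8,"ty":0,"tz":0,"turn":0},{"grip":0.1,"tx":-7.17,"ty":0,"tz":0,"turn":0}]'
python3 -m jog '[{"grip":0.1,"tx":0,"ty":0,"tz":0,"turn":0},{"grip":0.1,"tx":0,"ty":0,"tz":0,"turn":0},{"grip":0.1,"tx":0,"ty":0,"tz":0,"turn":0},{"grip":0.1,"tx":0,"ty":0,"tz":0,"turn":0},{"grip":0.1,"tx":0,"ty":0,"tz":0,"turn":0},{"grip":0.1,"tx":0,"ty":0,"tz":0,"turn":0},{"grip":0.1,"tx":0,"ty":0,"tz":0,"turn":0},{"grip":0.1,"tx":0,"ty":0,"tz":0,"turn":0}]'
python3 - <<'E'
from h import *
import pickle;a,b=pickle.load(open('v0.pkl','rb'))
plan();print(manip.read_state()['moment'])
c=cam('scene');o=cam('top')
for n,i,j,w in [('treadle',a,c,(144,218,38,52)),('block',a,c,(215,218,22,20)),('jar',a,c,(317,193,20,28)),('tape',a,c,(356,276,50,36)),('can',a,c,(226,250,32,75)),('scaler',a,c,(280,190,36,65))]:
    x,y,W,H=w; d=cv2.absdiff(i['image'],j['image'])[y:y+H,x:x+W]; print(n,d.mean().round(1),d.max())
save(np.hstack([crop(c['image'],150,20,230,300,2)[:600],crop(o['image'],230,100,150,300,2)]),'c9.png')
E
```

```text
clock: 16.8
eef_pos: [553.5, -97.8, 293.5]
eef_rot: [-1.806, 1.568, -0.237]
wrist_force: [0.9, 0.1, -4.8]
finger_gap: 29.4
clock: 17.47
eef_pos: [553.7, -97.9, 290.0]
eef_rot: [1.308, 1.57, 2.877]
wrist_force: [-0.3, -0.4, -5.5]
finger_gap: 30.0
t 17.47 tcp [553.7 -97.9 290. ] gap 30.0 F [-0.3 -0.4 -5.5] zyaw 89.9 down [-0.  0. -1.]
[ 0.04038476 -0.11517306  0.04731218]
treadle 2.0 7
block 44.9 86
jar 2.0 5
tape 2.4 5
can 3.7 83
scaler 1.7 6
```

View pics/c9.png

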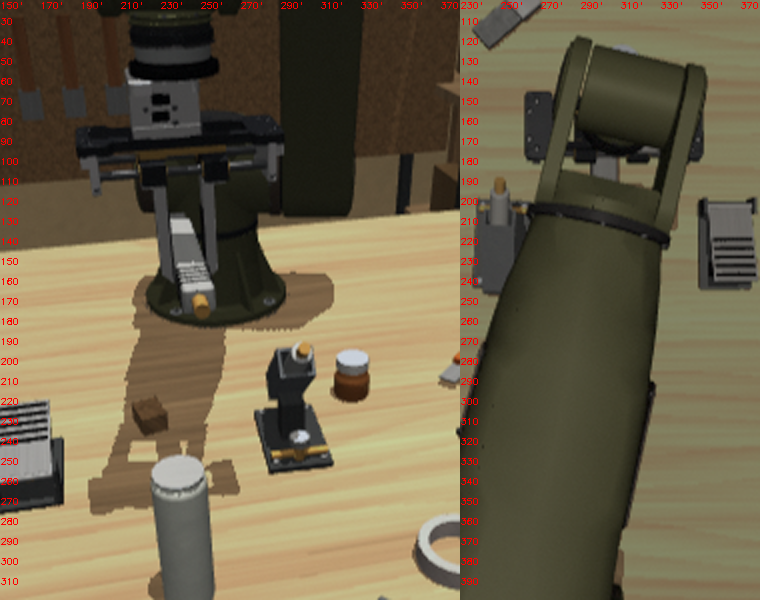

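```bash
python3 - <<'E'
from h import *
c=cam('scene');I=c['image'].astype(int)
m=((I[...,0]-I[...,2]>70)&(I[...,0]>130))[155:185,238:262];ys,xs=np.nonzero(m);print(xs.mean()+238,ys.mean()+155,xs.min()+238,xs.max()+238,ys.min()+155,ys.max()+155)
def onx(p,x): o,d=ray(c,p); return o+d*(x-o[0])/d[0]
print('plug end if x=650',onx((250.5,172.5),650).round(1),' body end top edge x=630',onx((247.5,166),630).round(1))
# block outline by hue, both times
import pickle;a,b=pickle.load(open('v0.pkl','rb'))
for i in (a,c):
    J=i['image'][212:242,208:240].astype(int); g=(J.sum(2)<330)&(J[...,0]-J[...,2]>25); l,n,st,ce=(lambda r:(r[1],r[0],r[2],r[3]))(cv2.connectedComponentsWithStats(g.astype(np.uint8)))
    k=1+st[1:,4].argmax(); print(st[k],ce[k])
print(manip.read_state()['qd'].round(4))
E
```

```text
249.7058823529412 169.7058823529412 247 253 167 172
plug end if x=650 [650.  -99.7 304.2]  body end top edge x=630 [ 630.  -102.1  307.4]
[  8  10  18  16 148] [16.81756757 19.0472973 ]
[  0   0  32  30 824] [17.2815534 14.5461165]
[ 0.0007 -0.002  -0.0004  0.0007 -0.0008  0.0013]
```

```bash
python3 -c "
from cell import manip
print(manip.sign_off())"
```

```text
the job is handed in; nothing more can be done
None
```

The job is handed in: the scraper is held level, blade flat, about 30 cm above the bench in a 60 N grip. It took about 17.5 s of the 64 s allowed.

- **Treadle:** I pressed the grey treadle to z = 43 mm, where the force jumped from 8 to 22 N, which marks the stop. I then let it up while the scraper was still docked. Its image afterwards matched the start.
- **Scraper:** I drew it out along the 45° sleeve. The gripper could not tilt, so I levelled the scraper by pivoting its blade tip on clear bench. I then laid it flat and gripped it again about 3 mm from its centre.
- **Last checks:**
  - The arm is at rest, with finger opening 30 mm and wrist load 5.5 N.
  - One picture puts the plug end at about 304 mm and the body's top edge at 307 mm. The first reads 4 mm high and the second 6 mm low against a level tool at 300 mm, so it is level to within a few degrees.
  - The scaler, jar, tape roll and treadle crops are unchanged from the start.
- **Disagreed or failed:**
  - The sanding block's image comparison failed because the arm's shadow lies on it. By eye it is still at the same pixels, near (225, 227).
  - The can's crop differed slightly (mean 3.7, max 83), which I put down to shadow without checking further. Its top was still at the same pixels in a top view taken just before the final lift.
  - One move call was refused because a value was too large, so I split it. Nothing moved.

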